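# Dress the tin display and hold its price holder home

## Robot

A 7-joint arm with a two-finger parallel gripper is mounted at the origin on the work surface. World frame = base frame: x ahead of the robot, y to its left, z up, the work surface at z = 0. Lengths are in m, angles in rad, forces in N, time in s.
With the tool pointing down it reaches from about 0.425 to 0.8 m from the base axis. Payload 8.3 kg.
Tool frame: the origin (TCP) lies at the very end of the fingers, on their centre line; the grasp point (between the pads) lies 19 mm behind it (r.tcp_to_grasp is the distance from the TCP to the grasp point, in m); z points along the fingers, y is the direction in which the jaws open and shut (so a half turn about z gives the same grasp; the last joint's range is limited). The gripper opens to 85 mm and grips with 20 to 120 N. Pads are 22 mm wide; open, the fingers measure 114 mm over their backs; the gripper's body (76 mm by 85 mm) begins 54 mm behind the grasp point. The pads swing forward as they close: fully open they stand 13 mm farther back than shut.
Start: joints at [-1.286, 0.383, 0.016, 1.37, -0.006, 1.388, -0.046], TCP at [0.213, 0.588, 0.231] pointing down, gripper open.
Joint ranges: [-2.95, 2.95], [-0.25, 2.06], [-1.52, 1.56], [0.18, 2.33], [-1.44, 4.58], [0.02, 2.06], [-3.01, 3.01]. Speed limits (rad/s): [2.39, 2.39, 3.01, 3.01, 3.14, 3.14, 3.14].

## Interface

Orientations are given as a rotation vector (axis times angle).
In Python, from workcell import r, grab_frame, boxes_of, regions_of, place_of gives the robot as it stands.
- The arm moves only by the shell command python3 -m jog 'ROWS' [FORCE]. ROWS is JSON, a list that holds one entry, the list of rows, each a list of 7 numbers: the turn, a rotation vector about the tool's x, y, z in degrees, then the shift along the tool's x, y, z in mm, then the closure in counts, from 0 (fully open) to 255 (shut). In form: [[[rx, ry, rz, dx, dy, dz, gripper], ...]]. A call has exactly 5 rows; each row is the pose to reach, as a shift and turn from the pose measured when the call began, along the tool's axes at that moment; what a row does not reach only later rows make up. A row lasts 1/8 s, in which the tool goes at most 62.5 mm and 10.7 degrees, less where a joint would pass 70% of its speed; a pose out of reach is approached as far as the arm can. A call with a gripper value outside its range is refused whole. The fingers move at their own pace and stop on an object; FORCE is the grip in N (left out, the last holds). Time passes only in rows, so rows that repeat a pose let the fingers close, or fill a call up. It gives the time, the measured TCP pose, the force and the opening at its end, in the units of the state.
- r.state(): the state, without advancing time (a new reading comes with each control period).
- grab_frame(name): name is "scene" or "top" or "wrist"; returns a dict with "pixels" (480x640x3 uint8, blue, green, red), "range_z" (480x640 float32, m along the optical axis (not along the pixel's ray), 0 where there is no reading), "fovy" (degrees; the focal length in pixels is half the picture's height over the tangent of half this angle, whatever the lens; pixels are square), "cx", "cy" (the principal point, pixels), "view" (4x4, takes a point from world to camera coordinates); the wrist camera has in their place "mount" (4x4, takes a point from camera to tool coordinates, whose origin is the TCP and whose axes are the flange's). Camera axes: x right, y up, looking along -z (the intrinsics and any distortion apply to the point x, -y, -z); pixel columns grow to the right and rows downward; lengths in m; the calibration is good to about 2 mm. A picture is of the moment at which its call begins: read the wrist's pose just before it.
- r.hand_in(): hands the job in, once; it reports no verdict.
Trained networks look in the newest picture that a camera, given by its name, has taken for a name from the list of things; names that differ only in an ending like _2 or _b are one class to them, and where a whole thing is asked for, a point or a joint stands for the part that bears it (a point fixed in the world has none). Each returns a list of dicts, best first, with "p" (0 to 1); they miss things now and then, are a little off and sometimes report something else, mostly with a low value. They report only what shows in the picture. A call takes as long as a camera call. They do not tell look-alikes from the thing itself.
- boxes_of(name, camera): "point" ([column, row] in pixels, amid what is visible of it).
- regions_of(name, camera): "mask" (480x640 bool, what is visible of it) and "point" ([column, row] in pixels, amid what is visible of it).
- place_of(name, camera): "point" ([column, row] in pixels: a listed point, or the origin of a listed thing).
The state is a dict: "time_s": time; "joint_positions": joint angles; "dq": joint speeds; "tau": joint torques, N m; "position": TCP position; "tool_rot": TCP orientation; "force": force on the tool from outside, world axes, zero at the start; "wrist_torque": the same for the moment, N m; "finger_gap": finger opening in m.
Only numpy, scipy, OpenCV 4.12 (cv2) and the standard library are available. Lean on these libraries where they do the work, as an engineer would, in place of code of your own. Each camera call takes 0.05 s, during which the arm holds its last target.

## Task

Finish the counter display: lift the single tin from its rest and lay it in the gap on top of the two tins in the display's bay, lined up with them, and let go of it, so that the three make a little pyramid. Then take the price-ticket holder from its stand and push its tongue down into the rail behind the lip on the display's customer side until its shoulders sit flush on the rail; a sprung strip in the rail pushes back, so finish the program still holding it pressed fully home. Leave everything else on the counter where it stands.

Things in the scene. Friction and masses are not known exactly. Their poses are not given: they have to be found in the camera images.
- display: grey velvet display step, 140 (x) x 280 (y) x 40 mm tall, fixed; origin under its centre, +x to the customers (away from the robot). On top, 75 mm to +y of centre, a bay (side walls 28 mm high, 102 mm apart) holds two lying tins 50 mm wide, 80 mm long, side by side in y, axes along x. On its +x face, 85 mm to -y of centre, is the ticket rail
- rail_mouth (a point): middle of the slot's mouth in the aluminium ticket rail, 40 mm above the counter, level with the step's top. Rail 28 (x) x 78 (y) mm; slot 9 (x) x 48 (y) mm, mouth chamfered 3 mm; the slot's outer wall is the lip. A sprung strip lies 16 mm down in it: it pushes back 4 N at first touch and 8 N at 24 mm, where the holder is home and its shoulders stop on the rail
- ticket_home (a point): where the centre of the holder's upper block lies when the holder is fully home: 30 mm above the middle of the slot's mouth, 70 mm above the counter; x across the slot, y along it, turned with the display
- tin_place (a point): where the centre of the third tin lies once saddled on the two in the bay, 108 mm above the counter; x along the tins' axes, turned with the display. The tops of the two lower tins are 18 mm below this point, 25 mm to either side: grip the tin a little high to keep the fingertips off them
- tin_mid (a point): centre of the loose tin: a lying closed cylinder, aluminium with a brass lid at one end, 50 mm wide, 80 mm long, about 0.14 kg; x along its axis. It lies in a velvet rest 90 x 56 mm, bed 20 mm above the counter, with two ridges 6 mm high under the tin, within 20 mm of its axis; centre 45 mm above the counter
- tin: the same loose tin; origin at the bottom of its round side, half-way along, as it lies
- holder_face (a point): centre of the ticket holder's upper block, the part to grip: white plastic, 12 (x) x 66 (y) x 60 mm tall, a plain paper card on both faces, the same back and front. The holder stands upright, its tongue loose in the 20 mm deep slot of a dark wooden stand 40 (x) x 80 (y) x 30 mm tall; this point is then 64 mm above the counter
- holder: the same ticket holder, 0.06 kg; origin at the middle of the tongue's lower end, z up. The tongue, 5 (x) x 44 (y) x 24 mm long, hangs centred under the upper block; the block's underside beside it makes the shoulders, 24 mm above this origin and 30 mm below the block's centre
- perfume: bystander: flat square glass perfume bottle, 30 x 60 x 104 mm tall; origin under its base
- flacon: bystander: round amber glass flacon, 56 mm wide, 105 mm tall; origin under its base
- cream_jar: bystander: low white jar, 44 mm wide, 34 mm tall, standing on the display near its robot-side edge, on the -y half; origin under its base
- ring_box: bystander: blue velvet ring box, 50 x 50 x 45 mm; origin under its base
- lipstick: bystander: brass lipstick tube standing on end, 23 mm wide, 75 mm tall; origin under its base
- compact: bystander: flat round gold compact lying down, 68 mm wide, 14 mm tall; origin under its base
- atomiser: bystander: round green glass atomiser, 40 mm wide, 88 mm tall; origin under its base
Things that resemble listed ones, but are neither listed nor needed, are in the scene too. What is shaped like the tin but purple or red is not meant.

How it is judged:
On the way, in this order (a step that is already met when the one before it is completed fails the run):
1. the third tin lies saddled on the two in the bay, let go and at rest (x of tin_mid in the frame of tin_place between -0.012 and 0.012 m and y of tin_mid in the frame of tin_place between -0.007 and 0.007 m and z of tin_mid in the frame of tin_place between -0.006 and 0.006 m and angle between the x axis of tin_mid and the x axis of tin_place, either way round below 0.2 rad and contact force between the fingers and tin below 0.1 N and linear speed of tin below 0.02 m/s), for 0.3 s.
2. the holder is pressed home in the rail (x of holder_face in the frame of ticket_home between -0.006 and 0.006 m and y of holder_face in the frame of ticket_home between -0.006 and 0.006 m and z of holder_face in the frame of ticket_home between -0.0025 and 0.0025 m and angle between the z axis of holder_face and the z axis of ticket_home, either way round below 0.1 rad and contact force between the fingers and holder above 2 N), for 0.2 s.
At the end, for the whole second after the job is handed in: Third tin let go and resting on the lower two (centre within 12 mm along, 7 mm across, 6 mm in height; axis within 0.2 rad); holder in the rail within 6 mm sideways, upright within 0.1 rad, shoulders within 2.5 mm of the rail, held there by the fingers with over 2 N (all of step 1 and all of step 2); the arm keeps its last pose, push and grip.
It fails at once if another thing on the counter is shoved more than 3 cm (distance of any of perfume, flacon, cream_jar, ring_box, lipstick, compact, atomiser from where it was at the start of the episode above 0.03 m).
It fails at once if another thing on the counter is knocked over (angle between any of perfume, flacon, cream_jar, ring_box, lipstick, compact, atomiser's own z axis and vertical above 0.6 rad).
It also fails if it takes over 64 s, if anything falls off the work surface, if the arm or the gripper's body presses on something with over 40 N, if the wrist force passes 120 N, or if a joint passes its speed limit or range.

## Working session

There is one attempt and no reset: what is moved stays moved. The work goes in short steps, Python scripts to look and compute and a shell command to move; the robot and the scene stay as the last step left them, time stands still between calls to the robot, and variables do not carry over. Pictures are saved under pics/ and viewed, and the job is handed in when it is done.

```bash
ls; mkdir -p pics; python3 - <<'E'
from workcell import r, grab_frame
import cv2
print(r.state())
for n in ("scene","top","wrist"):
    f=grab_frame(n); cv2.imwrite(f"pics/{n}0.png",f["pixels"]); print(n,f["fovy"],f["cx"],f["cy"],f.get("view"),f.get("mount"),[k for k in f])
E
```

```text
pics
{'time_s': 0.0, 'joint_positions': array([-1.28591963,  0.38426215,  0.01636405,  1.37116802, -0.0063276 ,
        1.3881646 , -0.04651513]), 'dq': array([ 0.00083985, -0.00028876, -0.00063697, -0.00010041,  0.00038786,
       -0.00028794, -0.00146382]), 'tau': array([ 1.91816785e-04, -6.27590132e+01,  8.44597109e-01, -3.71830380e+01,
        1.66055124e-02,  1.41890455e-02,  1.55118005e-05]), 'position': array([0.21278736, 0.58713312, 0.23025752]), 'tool_rot': array([-5.43398103e-01, -3.09390061e+00,  3.02402593e-03]), 'force': array([0.645566  , 0.25668234, 0.06060566]), 'wrist_torque': array([-0.02402793, -0.02598615, -0.0483326 ]), 'finger_gap': 0.08545495496497194}
scene 46.25245755668825 316.66756191108163 251.45223939894169 [[ 0.83652818  0.5476894  -0.01602901 -0.47251126]
 [-0.43366581  0.67968462  0.59157652  0.1835384 ]
 [ 0.33489486 -0.48791919  0.80608951 -1.50426797]
 [ 0.          0.          0.          1.        ]] None ['pixels', 'range_z', 'fovy', 'cx', 'cy', 'view']
top 54.810483360076155 326.16325653408484 235.49065721946005 [[-9.24420165e-03 -9.99955816e-01 -1.70614321e-03  2.78814950e-02]
 [ 9.97984134e-01 -9.33308021e-03  6.27739009e-02 -5.66191449e-01]
 [-6.27870508e-02 -1.12240925e-03  9.98026316e-01 -1.23591571e+00]
 [ 0.00000000e+00  0.00000000e+00  0.00000000e+00  1.00000000e+00]] None ['pixels', 'range_z', 'fovy', 'cx', 'cy', 'view']
wrist 64.34792861001864 318.6690007984676 233.10674948668267 None [[ 7.92474280e-04  9.64734048e-01  2.63225358e-01  6.75200312e-02]
 [ 9.99999685e-01 -7.53650392e-04 -2.48463287e-04 -5.92758583e-04]
 [-4.13210982e-05  2.63225472e-01 -9.64734341e-01 -1.42890368e-01]
 [ 0.00000000e+00  0.00000000e+00  0.00000000e+00  1.00000000e+00]] ['pixels', 'range_z', 'fovy', 'cx', 'cy', 'mount']
```

View pics/top0.png

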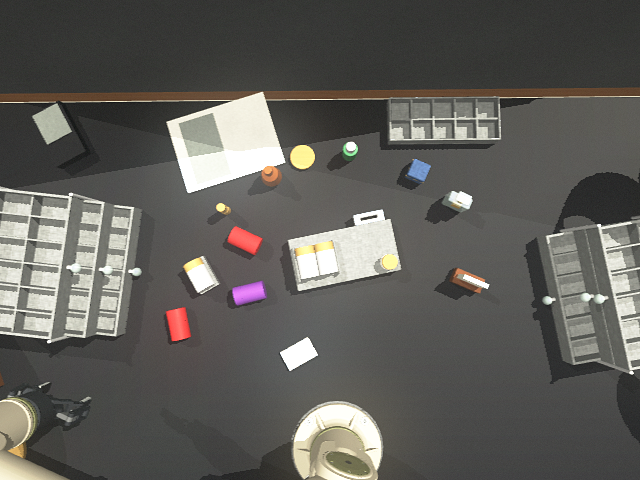

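View pics/scene0.png

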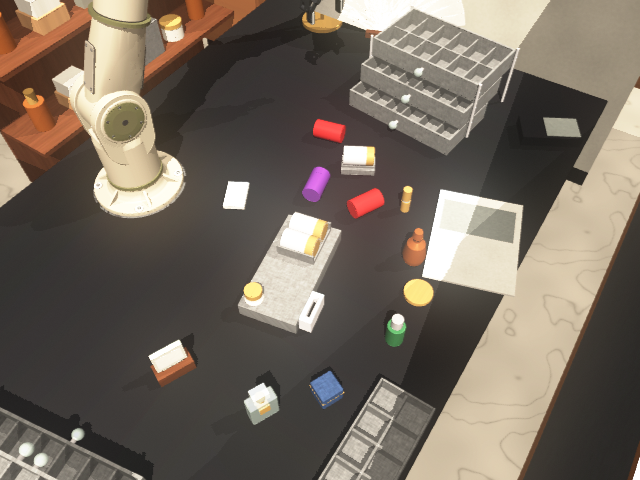

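View pics/wrist0.png

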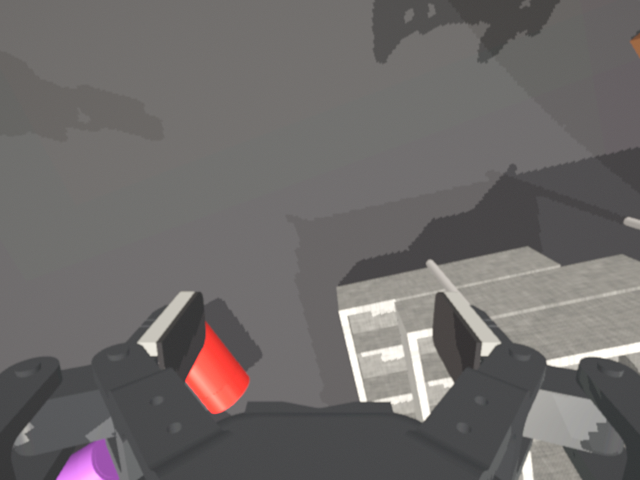

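The top view shows the loose tin in its rest at about (200,275), the display at (345,255) with two tins at (316,260), the rail at (369,217), and the holder in its stand at (469,281). The purple and red cylinders are look-alikes. The wrist view shows nothing I need yet.

```bash
cat > h.py <<'E'
import numpy as np, cv2
from scipy.spatial.transform import Rotation as R
from workcell import r, grab_frame, boxes_of, regions_of, place_of
def foc(f): return 240/np.tan(np.radians(f["fovy"])/2)
def cloud(f,T=None):
    """world points HxWx3; T = world<-cam"""
    z=f["range_z"]; F=foc(f); v,u=np.mgrid[0:480,0:640]
    P=np.stack([(u-f["cx"])/F*z,-(v-f["cy"])/F*z,-z,np.ones_like(z)],-1)
    if T is None: T=np.linalg.inv(f["view"])
    W=(P@T.T)[...,:3]; W[z==0]=np.nan
    return W
def toolT(s):
    T=np.eye(4);T[:3,:3]=R.from_rotvec(s["tool_rot"]).as_matrix();T[:3,3]=s["position"];return T
def atz(f,px,z,T=None):
    if T is None: T=np.linalg.inv(f["view"])
    F=foc(f); d=T[:3,:3]@np.array([(px[0]-f["cx"])/F,-(px[1]-f["cy"])/F,-1]); o=T[:3,3]
    return o+d*(z-o[2])/d[2]
def wrist(name=None):
    s=r.state();f=grab_frame("wrist");T=toolT(s)@f["mount"]
    if name: cv2.imwrite(f"pics/{name}.png",f["pixels"])
    return s,f,T
E
python3 - <<'E'
from h import *
np.set_printoptions(precision=4,suppress=True)
for cam in ("top","scene"):
    f=grab_frame(cam);W=cloud(f)
    print(cam,"floor z",np.nanmedian(W[300:340,330:420,2]) if cam=="top" else "")
    for n in ("tin","display","holder","perfume","flacon","cream_jar","ring_box","lipstick","compact","atomiser"):
        for o in regions_of(n,cam)[:4]:
            P=W[o["mask"]];P=P[~np.isnan(P[:,0])]
            if len(P): print(n,round(o["p"],2),np.round(o["point"]),len(P),P.mean(0),P.min(0),P.max(0))
    for n,z in (("rail_mouth",.04),("ticket_home",.07),("tin_place",.108),("tin_mid",.045),("holder_face",.064)):
        for o in place_of(n,cam)[:4]:
            print(n,round(o["p"],2),np.round(o["point"],1),atz(f,o["point"],z))
E
```

```text
top floor z -0.0001500080521913416
tin 0.83 [198. 273.] 613 [0.4647 0.3531 0.0623] [0.4205 0.3184 0.0172] [0.5082 0.394  0.0767]
tin 0.83 [246. 241.] 585 [0.5547 0.2369 0.043 ] [ 0.5178  0.1947 -0.0028] [0.5905 0.285  0.0557]
tin 0.8 [175. 325.] 575 [0.3366 0.4123 0.0443] [0.2947 0.3863 0.0213] [0.3776 0.445  0.0556]
tin 0.65 [250. 290.] 615 [0.4166 0.2253 0.0419] [ 0.3857  0.1842 -0.0052] [0.4459 0.2727 0.0557]
display 0.67 [353. 246.] 4502 [ 0.5257 -0.0445  0.0401] [ 0.419  -0.1817 -0.0054] [0.6372 0.1251 0.0904]
holder 0.64 [474. 284.] 197 [ 0.4433 -0.3503  0.0824] [ 0.4246 -0.3859  0.0281] [ 0.4608 -0.3228  0.0982]
perfume 0.68 [460. 200.] 439 [ 0.6503 -0.3214  0.0715] [ 0.6287 -0.3821 -0.0044] [ 0.6843 -0.2955  0.1088]
perfume 0.54 [416. 169.] 419 [ 0.7369 -0.2248  0.0403] [ 0.7079 -0.2643 -0.0028] [ 0.7747 -0.195   0.0512]
perfume 0.51 [197. 273.] 593 [0.4636 0.3539 0.0632] [ 0.4205  0.3192 -0.0033] [0.5055 0.3939 0.0767]
flacon 0.51 [271. 176.] 321 [0.7225 0.1649 0.0642] [ 0.7019  0.1435 -0.0034] [0.7611 0.1905 0.1104]
cream_jar 0.55 [389. 259.] 233 [ 0.4949 -0.139   0.0686] [
[... 2544 characters left out ...]
221 0.0203]
atomiser 0.97 [396. 331.] 539 [ 0.7946 -0.0516  0.0536] [ 0.7727 -0.0639 -0.0044] [0.8116 0.0202 0.0924]
rail_mouth 0.72 [411.8 256.7] [0.7331 0.1451 0.04  ]
rail_mouth 0.62 [313.9 304.5] [ 0.6133 -0.0838  0.04  ]
ticket_home 0.68 [312.9 297.8] [ 0.6127 -0.0857  0.07  ]
tin_place 0.93 [308.8 221.5] [0.5067 0.0594 0.108 ]
tin_place 0.42 [355.7 161.9] [0.4991 0.2795 0.108 ]
tin_mid 0.96 [366.2 203.4] [0.5643 0.2256 0.045 ]
tin_mid 0.85 [357.3 155.5] [0.4599 0.3582 0.045 ]
tin_mid 0.65 [317.2 183.3] [0.425  0.2174 0.045 ]
tin_mid 0.57 [328.1 130.5] [0.342  0.3993 0.045 ]
holder_face 0.87 [166.4 353.3] [ 0.4335 -0.352   0.064 ]
holder_face 0.74 [294.1 273.1] [ 0.5401 -0.0518  0.064 ]
```

```bash
python3 - <<'E'
from h import *
np.set_printoptions(precision=4,suppress=True)
def rect(P):
    c,s,a=cv2.minAreaRect((P[:,:2]*1000).astype(np.float32)); return np.round(c,1),np.round(s,1),round(a,1)
allW=[]
for cam in ("top","scene"):
    f=grab_frame(cam);W=cloud(f).reshape(-1,3);W=W[~np.isnan(W[:,0])];allW.append(W)
    def sel(x0,x1,y0,y1,z0,z1): return W[(W[:,0]>x0)&(W[:,0]<x1)&(W[:,1]>y0)&(W[:,1]<y1)&(W[:,2]>z0)&(W[:,2]<z1)]
    print(cam)
    P=sel(.38,.68,-.22,.16,.034,.046); print("display",len(P),rect(P),np.median(P[:,2]))
    P=sel(.40,.53,.29,.42,.05,.08); print("tin",rect(P),np.percentile(P[:,2],98),P.mean(0))
    P=sel(.40,.53,.29,.42,.015,.08); print("tin+rest",rect(P))
    P=sel(.40,.5,-.42,-.28,.075,.11); print("holder",rect(P),np.percentile(P[:,2],[50,98]),P.mean(0), np.degrees(np.arctan2(*np.linalg.svd(P[:,:2]-P[:,:2].mean(0),full_matrices=False)[2][0][::-1])))
    P=sel(.40,.5,-.42,-.28,.02,.11); print("stand",rect(P))
    P=sel(.42,.6,-.02,.16,.08,.1); print("lowtins",rect(P),np.percentile(P[:,2],98))
E
```

```text
top
display 4129 (array([528.1, -22.5]), array([168.1, 280.2]), 11.3) 0.039838047444608726
tin (array([464.6, 357.8]), array([81. , 49.4]), 29.6) 0.07245501870799753 [0.4653 0.3554 0.0648]
tin+rest (array([464.1, 358. ]), array([89.9, 57.1]), 29.8)
holder (array([ 442.8, -354.2]), array([64.7, 12. ]), 66.2) [0.094  0.0987] [ 0.4428 -0.3529  0.0927] -113.85494798227317
stand (array([ 442.9, -354.8]), array([81.5, 40.2]), 66.4)
lowtins (array([500.8,  48.6]), array([80.5, 92.9]), 11.7) 0.0932205400582499
scene
display 4652 (array([525.7, -23.7]), array([168.8, 283.3]), 11.6) 0.040358018711992516
tin (array([464. , 354.2]), array([79.1, 47.3]), 29.5) 0.07336288343960311 [0.4672 0.3495 0.0641]
tin+rest (array([462.5, 356.8]), array([89. , 60.1]), 30.1)
holder (array([ 441.3, -355.6]), array([65.9, 17.2]), 67.2) [0.0923 0.0975] [ 0.4432 -0.3566  0.0897] -113.74714700877038
stand (array([ 440.8, -355.5]), array([79.6, 44.1]), 65.9)
lowtins (array([498.9,  47.2]), array([81.7, 93.8]), 10.8) 0.09304129909988443
```

```bash
python3 - <<'E'
import cv2
i=cv2.imread("pics/top0.png")
a=cv2.resize(i[200:310,280:410],None,fx=4,fy=4,interpolation=cv2.INTER_CUBIC)
b=cv2.resize(i[240:310,170:240],None,fx=4,fy=4,interpolation=cv2.INTER_CUBIC)
c=cv2.resize(i[250:310,440:500],None,fx=4,fy=4,interpolation=cv2.INTER_CUBIC)
import numpy as np
o=np.zeros((600,800,3),np.uint8);o[:440,:520]=a;o[:280,520:800]=b;o[290:530,520:760]=c
cv2.imwrite("pics/crop0.png",o)
E
```

```text
(no output)
```

View pics/crop0.png

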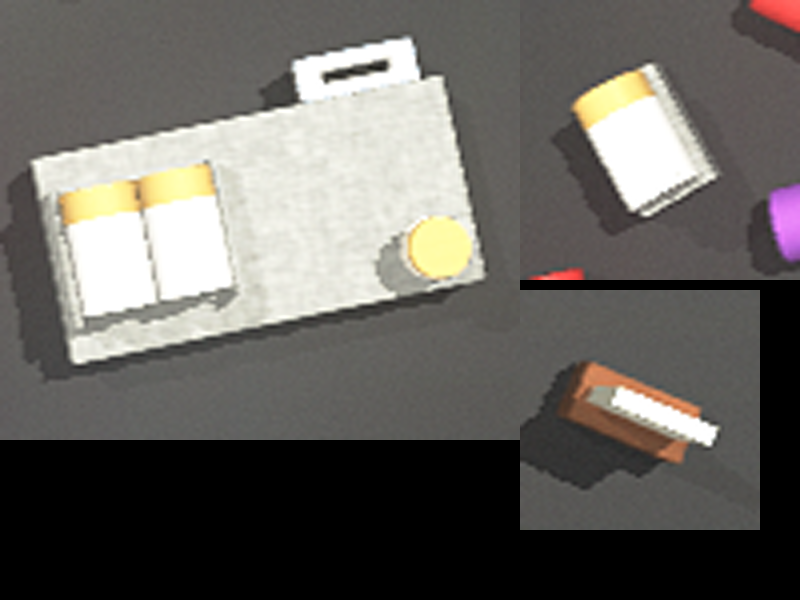

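The crops show the lid ends (brass) of all three tins pointing to +x. The slot is visible in the white rail at about (369,217) and the holder's narrow top is over its stand. The coarse poses agree: display yaw is about 11.4°, tin_place about (0.500, 0.048), the tin about (0.464, 0.357) at yaw 29.6°, and the holder about (0.442, -0.355).

```bash
cat >> h.py <<'E'
def go(pos,yaw):
    """tool pointing down, tool x at yaw deg (world); prints the shift/turn in tool axes"""
    s=r.state();A=R.from_rotvec(s["tool_rot"]).as_matrix()
    c,n=np.cos(np.radians(yaw)),np.sin(np.radians(yaw))
    B=np.array([[c,n,0],[n,-c,0],[0,0,-1]]) 
    rv=R.from_matrix(A.T@B).as_rotvec(degrees=True); d=A.T@(np.array(pos)-s["position"])*1000
    print("t",round(s["time_s"],2),"pos",np.round(s["position"]*1000,1),"yaw",round(np.degrees(np.arctan2(A[1,0],A[0,0])),1),"tilt",round(np.degrees(np.arccos(-A[2,2])),2),"gap",round(s["finger_gap"]*1000,1),"F",np.round(s["force"],1))
    print("turn",np.round(rv,1),"shift",np.round(d,1))
E
python3 -c "
from h import *
go((.464,.357,.2),209.6)"
```

```text
t 1.85 pos [213.  587.6 231.3] yaw 160.1 tilt 0.01 gap 85.4 F [0.4 0.4 0.6]
turn [ -0.   -0.  -49.5] shift [-314.6 -131.2   31.3]
```

```bash
python3 -m jog '[[[0,0,-10,-60,-25,6,0],[0,0,-20,-115,-48,12,0],[0,0,-30,-170,-71,18,0],[0,0,-40,-225,-94,24,0],[0,0,-49.5,-280,-117,30,0]]]' 30; python3 -c "
from h import *
go((.464,.357,.2),209.6)"
```

```text
time_s: 2.48
position: [0.437, 0.3814, 0.2015]
tool_rot: [-0.808, 3.035, 0.001]
force: [1.1, 0.7, -0.4]
finger_gap: 0.0853
t 2.48 pos [437.  381.4 201.5] yaw -150.2 tilt 0.04 gap 85.3 F [ 1.1  0.7 -0.4]
turn [0.  0.  0.2] shift [-11.3 -34.6   1.4]
```

```bash
python3 -m jog '[[[0,0,0.2,-6,-18,0,0],[0,0,0.2,-11,-35,0,0],[0,0,0.2,-11,-35,0,0],[0,0,0.2,-11,-35,0,0],[0,0,0.2,-11,-35,0,0]]]' 30; cat >> h.py <<'E'
def sel(W,x0,x1,y0,y1,z0,z1):
    W=W.reshape(-1,3); W=W[~np.isnan(W[:,0])]
    return W[(W[:,0]>x0)&(W[:,0]<x1)&(W[:,1]>y0)&(W[:,1]<y1)&(W[:,2]>z0)&(W[:,2]<z1)]
def rect(P):
    c,s,a=cv2.minAreaRect((P[:,:2]*1000).astype(np.float32)); return np.round(c,1),np.round(s,1),round(a,1)
E
python3 -c "
from h import *
go((.464,.357,.2),209.6)
s,f,T=wrist('w1');W=cloud(f,T)
P=sel(W,.39,.54,.28,.43,.05,.08);print(rect(P),P.mean(0),np.percentile(P[:,2],98))
P=sel(W,.39,.54,.28,.43,.015,.08);print(rect(P))
"
```

```text
time_s: 3.1
position: [0.4628, 0.3579, 0.2015]
tool_rot: [-0.807, 3.036, 0.001]
force: [-0.4, -0.2, 0.4]
finger_gap: 0.0853
t 3.1 pos [462.8 357.9 201.5] yaw -150.2 tilt 0.06 gap 85.3 F [-0.4 -0.2  0.4]
turn [0.  0.  0.2] shift [-0.6 -1.3  1.5]
(array([462.6, 359.7]), array([80.4, 49. ]), 29.7) [0.46083184 0.35859572 0.06544588] 0.07095448907015389
(array([461.7, 359.2]), array([87.8, 56. ]), 29.6)
```

View pics/w1.png

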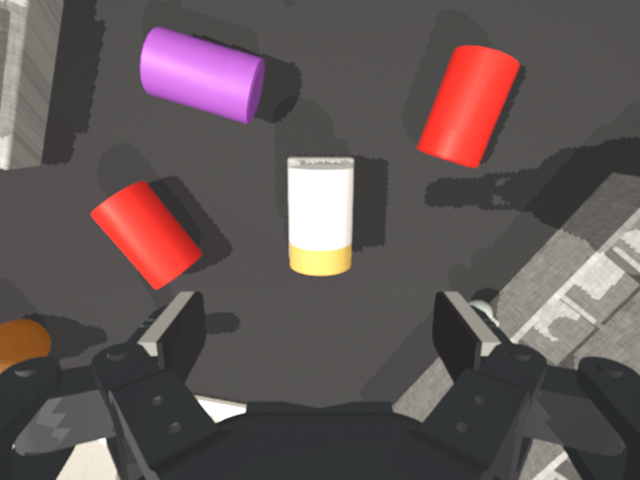

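The wrist view shows the tin centred between the fingers at (320,215), aligned with the tool. Next I descend and grip.

```bash
python3 -m jog '[[[0,0,0.3,0,-0.5,50,0],[0,0,0.3,0,-0.5,100,0],[0,0,0.3,0,-0.5,145,0],[0,0,0.3,0,-0.5,160,0],[0,0,0.3,0,-0.5,169,0]]]' 30;python3 -m jog '[[[0,0,0,0,0,1,60],[0,0,0,0,0,1,120],[0,0,0,0,0,1,200],[0,0,0,0,0,1,255],[0,0,0,0,0,1,255]]]' 30; python3 -c "
from h import *
go((.463,.3585,.032),209.6)
wrist('w2')"
```

```text
time_s: 3.78
position: [0.4634, 0.358, 0.0328]
tool_rot: [-0.799, 3.037, 0.002]
force: [0.2, 0.3, -0.3]
finger_gap: 0.0854
time_s: 4.4
position: [0.4641, 0.3594, 0.0336]
tool_rot: [-0.799, 3.035, 0.005]
force: [-1.3, 1.5, 6.5]
finger_gap: 0.0488
t 4.4 pos [464.1 359.4  33.6] yaw -150.5 tilt 0.28 gap 48.8 F [-1.3  1.5  6.5]
turn [ 0.1  0.2 -0.1] shift [ 1.4 -0.2  1.6]
```

View pics/w2.png

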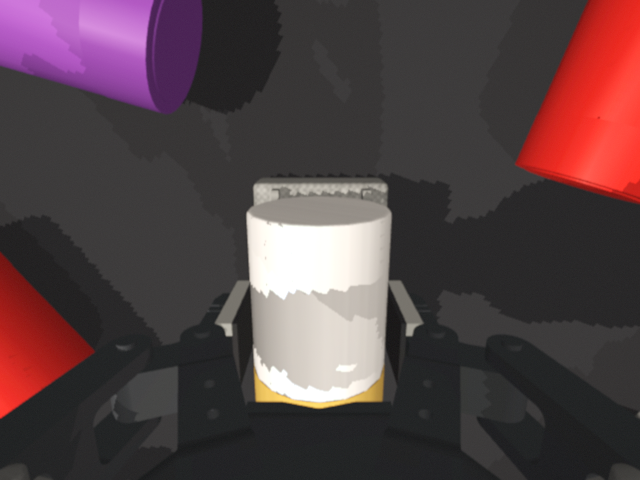

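```bash
python3 -m jog '[[[0,0,0,0,0,-10,255],[0,0,0,0,0,-25,255],[0,0,0,0,0,-50,255],[0,0,0,0,0,-90,255],[0,0,0,0,0,-140,255]]]' 30; python3 -c "
from h import *
s,f,T=wrist('w3');W=cloud(f,T)
go((.4995,.048,.2),191.4)
p=s['position'];
P=sel(W,p[0]-.07,p[0]+.07,p[1]-.07,p[1]+.07,p[2]-.03,p[2]+.05)
"
```

```text
time_s: 5.08
position: [0.4633, 0.3581, 0.175]
tool_rot: [-0.799, 3.036, 0.004]
force: [0.7, 0.1, -1.3]
finger_gap: 0.049
t 5.12 pos [466.2 360.3 183.5] yaw -150.5 tilt 0.84 gap 48.9 F [2.1 1.7 4.8]
turn [ 0.4  0.8 18.1] shift [ 124.3 -288.2  -19.4]
```

View pics/w3.png

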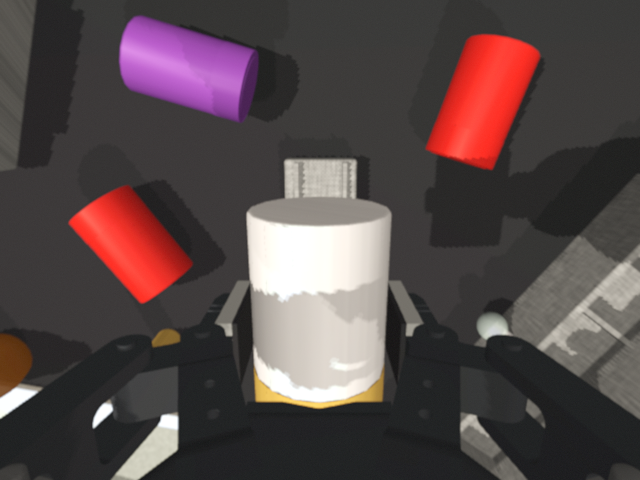

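The tin is lifted straight, with its rest left empty behind it at (320,180). Next I go over the display, short of the bay, so the wrist camera sees the bay first.

```bash
python3 -c "
from h import *
go((.58,.065,.235),191.4)"; 
```

```text
t 5.12 pos [466.2 360.3 183.5] yaw -150.5 tilt 0.84 gap 48.9 F [2.1 1.7 4.8]
turn [ 0.4  0.8 18.1] shift [  45.4 -312.9  -53.4]
```

```bash
python3 -m jog '[[[0,0,2,0,-15,-25,255],[0,0,6,10,-60,-45,255],[0,0,11,22,-120,-53,255],[0,0,15,32,-180,-53,255],[0.4,0.8,18,38,-235,-53,255]]]' 30;  python3 -c "
from h import *
go((.58,.065,.235),191.4)"
```

```text
time_s: 5.75
position: [0.5486, 0.1336, 0.2365]
tool_rot: [-0.308, 3.125, -0.001]
force: [1.1, 0.3, -1.2]
finger_gap: 0.0488
t 5.75 pos [548.6 133.6 236.5] yaw -168.7 tilt 0.08 gap 48.8 F [ 1.1  0.3 -1.2]
turn [-0.   0.1 -0.1] shift [-17.4 -73.5   1.6]
```

```bash
python3 -m jog '[[[0,0,0,-8,-35,0,255],[0,0,0,-15,-60,0,255],[0,0,0,-17,-73,0,255],[0,0,0,-17,-73,0,255],[0,0,0,-17,-73,0,255]]]' 30;  python3 -c "
from h import *
s,f,T=wrist('w4');W=cloud(f,T)
go((.58,.065,.235),191.4)
P=sel(W,.42,.58,-.03,.13,.076,.095);print('low tins',rect(P),P.mean(0),np.percentile(P[:,2],98))
P=sel(W,.38,.68,-.22,.16,.034,.046); print('display',len(P),rect(P),np.median(P[:,2]))
P=sel(W,.38,.68,-.22,.16,.06,.075); print('wall',len(P),rect(P),np.median(P[:,2]))
"
```

```text
time_s: 6.38
position: [0.5791, 0.0671, 0.2367]
tool_rot: [-0.312, 3.125, 0.0]
force: [0.2, 0.3, -1.2]
finger_gap: 0.0491
t 6.42 pos [579.1  67.2 236.6] yaw -168.6 tilt 0.06 gap 49.0 F [ 0.3 -0.3 -1.4]
turn [-0.   0.1  0. ] shift [-0.5 -2.3  1.6]
low tins (array([499.6,  49.1]), array([80.9, 96.1]), 11.6) [0.49808333 0.04901615 0.08650317] 0.09111951055751667
display 39531 (array([526.8, -21.8]), array([168.5, 279.9]), 11.2) 0.040329147161943524
wall 4930 (array([508.1, -25.1]), array([ 98.2, 264.7]), 7.4) 0.07223131898667545
```

View pics/w4.png

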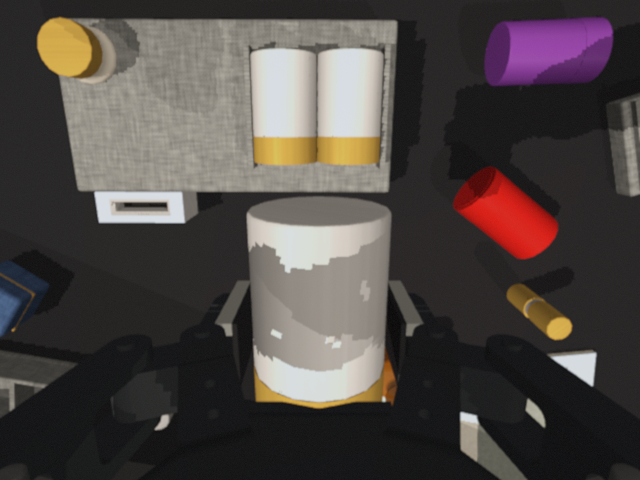

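The wrist view shows the two bay tins with their seam at column 317, rows 48–163, the rail slot at (141,206), and the held tin undisturbed. I'll check the held tin's offset along its axis, then place it.

```bash
python3 -c "
from h import *
s,f,T=wrist();W=cloud(f,T); Tt=toolT(s)
L=(W-Tt[:3,3])@Tt[:3,:3]
m=np.zeros((480,640),bool);m[195:400,250:388]=1
P=L[m];P=P[~np.isnan(P[:,0])];P=P[(P[:,2]<.03)&(abs(P[:,1])<.026)&(P[:,2]>-.06)]
print('x',np.percentile(P[:,0],[1,50,99])*1000,'y',np.percentile(P[:,1],[1,99])*1000,'z',np.percentile(P[:,2],[1,50,99])*1000)
print('slot', atz(f,(141,206),.04,T))
for o in place_of('rail_mouth','wrist')[:2]: print(o['p'],o['point'],atz(f,o['point'],.04,T))
go((.4996,.0486,.15),191.5)
"
```

```text
x [-22.6306949  16.3860306  41.1436546] y [-23.79510066  23.71584632] z [-37.24384117 -33.08536593   2.21280279]
slot [ 0.61068518 -0.09034123  0.04      ]
0.69 [142.1, 205.7] [ 0.61021047 -0.0893877   0.04      ]
t 6.53 pos [579.2  66.9 236.6] yaw -168.6 tilt 0.06 gap 48.8 F [ 0.6  0.  -1.4]
turn [-0.   0.1 -0.1] shift [81.7 -2.2 86.5]
```

```bash
python3 -m jog '[[[0,0,-0.1,40,-1,30,255],[0,0,-0.1,72,-2,60,255],[0,0,-0.1,81,-2.2,90,255],[0,0,-0.1,81,-2.2,105,255],[0,0,-0.1,81,-2.2,115,255]]]' 30;  python3 -c "
from h import *
go((.4998,.0487,.0966),191.5)
s,f,T=wrist('w5')"
```

```text
time_s: 7.15
position: [0.5009, 0.0492, 0.1214]
tool_rot: [-0.316, 3.124, -0.0]
force: [0.6, 0.1, -0.3]
finger_gap: 0.0492
t 7.15 pos [500.9  49.2 121.4] yaw -168.5 tilt 0.09 gap 49.2 F [ 0.6  0.1 -0.3]
turn [-0.   0.1  0. ] shift [ 1.3 -0.3 24.8]
```

View pics/w5.png

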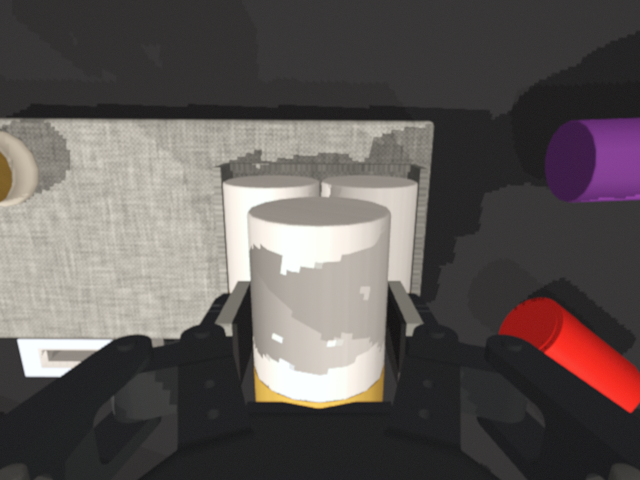

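The seam of the lower tins is at column 321 and the held tin's centre is at 319, so they line up. I lower slowly from here.

```bash
python3 -m jog '[[[0,0.1,0,1,0,8,255],[0,0.1,0,1,0,15,255],[0,0.1,0,1,0,20,255],[0,0.1,0,1,0,23,255],[0,0.1,0,1,0,25,255]]]' 30;  python3 -c "
from h import *
go((.4998,.0487,.0966),191.5)"; python3 -m jog '[[[0,0,0,0,0,0,255],[0,0,0,0,0,0,255],[0,0,0,0,0,0,255],[0,0,0,0,0,0,255],[0,0,0,0,0,0,255]]]' 30;
```

```text
time_s: 7.82
position: [0.4997, 0.0494, 0.0967]
tool_rot: [0.316, -3.125, -0.001]
force: [-11.1, 0.5, 25.5]
finger_gap: 0.0491
t 7.83 pos [499.7  49.4  96.7] yaw -168.5 tilt 0.06 gap 49.1 F [-11.1   0.5  25.5]
turn [ 0. -0.  0.] shift [ 0.1 -0.7  0.1]
time_s: 8.45
position: [0.4999, 0.0494, 0.0968]
tool_rot: [0.316, -3.125, -0.001]
force: [0.1, 0.4, 0.8]
finger_gap: 0.0488
```

Contact is made and the force has relaxed. Opening now.

```bash
python3 -m jog '[[[0,0,0,0,0,0,95],[0,0,0,0,0,0,85],[0,0,0,0,0,0,60],[0,0,0,0,0,0,30],[0,0,0,0,0,0,0]]]' 30;  python3 -c "
from h import *
go((.4998,.0487,.0966),191.5)
wrist('w6')"
```

```text
time_s: 9.07
position: [0.4999, 0.0494, 0.0968]
tool_rot: [0.316, -3.125, -0.001]
force: [-0.3, -1.1, 0.3]
finger_gap: 0.0851
t 9.07 pos [499.9  49.4  96.8] yaw -168.5 tilt 0.04 gap 85.1 F [-0.3 -1.1  0.3]
turn [ 0. -0.  0.] shift [ 0.2 -0.7  0.2]
```

View pics/w6.png

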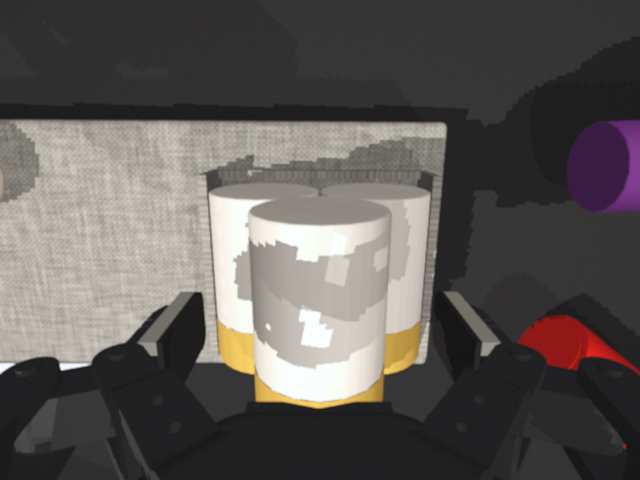

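The tin sits saddled in the valley and the fingers are clear on both sides. I retreat upward and verify from above.

```bash
python3 -m jog '[[[0,0,0,0,0,-10,0],[0,0,0,0,0,-35,0],[0,0,0,0,0,-70,0],[0,0,0,0,0,-105,0],[0,0,0,0,0,-125,0]]]' 30;  python3 -c "
from h import *
for cam in ('top','scene'):
    f=grab_frame(cam);W=cloud(f)
    P=sel(W,.42,.58,-.03,.13,.108,.14);
    if len(P)>5: print(cam,len(P),rect(P),P.mean(0),np.percentile(P[:,2],98))
cv2.imwrite('pics/s6.png',f['pixels'])
go((.442,-.355,.25),246.3)
go((.442,-.355,.25),66.3)
print(r.state()['joint_positions'])
"
```

```text
time_s: 9.75
position: [0.5007, 0.0493, 0.2247]
tool_rot: [-0.315, 3.123, 0.001]
force: [0.3, -0.3, -0.9]
finger_gap: 0.0853
scene 738 (array([498.8,  47.1]), array([82.7, 54.3]), 12.4) [0.50325687 0.03991251 0.12616992] 0.13614816565558788
t 9.85 pos [501.4  49.5 225. ] yaw -168.5 tilt 0.28 gap 85.2 F [-0.7 -0.4  0. ]
turn [ -0.1   0.3 -54.8] shift [ 138.9 -384.4  -26. ]
t 9.85 pos [501.4  49.5 225. ] yaw -168.5 tilt 0.28 gap 85.2 F [-0.7 -0.4  0. ]
turn [3.000e-01 1.000e-01 1.252e+02] shift [ 138.9 -384.4  -26. ]
[-0.41354019  0.1179397   0.27714335  1.72149922 -0.03447199  1.30199861
  1.64273515]
```

View pics/s6.png

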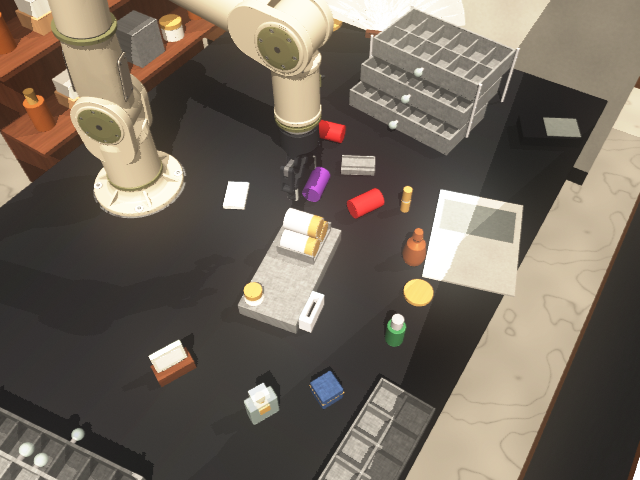

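The scene view shows the third tin on top of the two, centred at (0.499, 0.047) with its top at about 0.135. tin_place is (0.4995, 0.048), so it is in position. Next is the holder.

```bash
python3 -m jog '[[[0,0,10,10,-40,-10,0],[0,0,20,30,-85,-20,0],[0,0,30,50,-130,-30,0],[0,0,40,70,-175,-30,0],[0,0,50,85,-220,-30,0]]]' 30;  python3 -c "
from h import *
go((.442,-.355,.25),66.3)"
```

```text
time_s: 10.48
position: [0.461, -0.1846, 0.254]
tool_rot: [1.043, 2.96, 0.005]
force: [0.4, -0.6, -0.6]
finger_gap: 0.0852
t 10.47 pos [ 461.  -184.6  254. ] yaw 141.2 tilt 0.28 gap 85.2 F [ 0.4 -0.6 -0.6]
turn [ 0.3 -0.1 74.9] shift [ -91.9 -144.7    3.6]
```

```bash
python3 -m jog '[[[0,0,10,-20,-32,0,0],[0,0,20,-40,-64,0,0],[0,0,30,-60,-96,0,0],[0,0,40,-78,-122,0,0],[0.3,-0.1,50,-92,-145,3,0]]]' 30;  python3 -c "
from h import *
go((.442,-.355,.25),66.3)"
```

```text
time_s: 11.1
position: [0.4412, -0.3566, 0.25]
tool_rot: [2.205, 2.236, -0.002]
force: [0.9, -0.7, 0.5]
finger_gap: 0.0852
t 11.1 pos [ 441.2 -356.6  250. ] yaw 90.8 tilt 0.1 gap 85.2 F [ 0.9 -0.7  0.5]
turn [ 0.   0.1 24.5] shift [1.6 0.8 0. ]
```

```bash
python3 -m jog '[[[0,0,10,0,0,0,0],[0,0,20,1,0,0,0],[0,0.1,24.5,1,1,0,0],[0,0.1,24.5,1,1,0,0],[0,0.1,24.5,1,1,0,0]]]' 30;  python3 -c "
from h import *
go((.442,-.355,.25),66.3)
s,f,T=wrist('w7');W=cloud(f,T)
P=sel(W,.38,.5,-.42,-.28,.085,.11); print('holder',len(P),rect(P),P.mean(0),np.percentile(P[:,2],98))
P=sel(W,.38,.5,-.42,-.28,.022,.036); print('stand',len(P),rect(P),P.mean(0))
"
```

```text
time_s: 11.72
position: [0.4421, -0.3554, 0.2497]
tool_rot: [-2.628, -1.72, 0.0]
force: [0.1, 0.4, 0.5]
finger_gap: 0.0858
t 11.72 pos [ 442.1 -355.4  249.7] yaw 66.4 tilt 0.02 gap 85.8 F [0.1 0.4 0.5]
turn [-0.   0.   0.1] shift [ 0.4 -0.2 -0.3]
holder 1255 (array([ 441.1, -354.9]), array([65.7, 12.2]), 66.2) [ 0.44151393 -0.35338125  0.0941537 ] 0.09583604998098548
stand 2306 (array([ 440.9, -355.3]), array([80.6, 39.7]), 65.6) [ 0.44199346 -0.35221646  0.03039442]
```

View pics/w7.png

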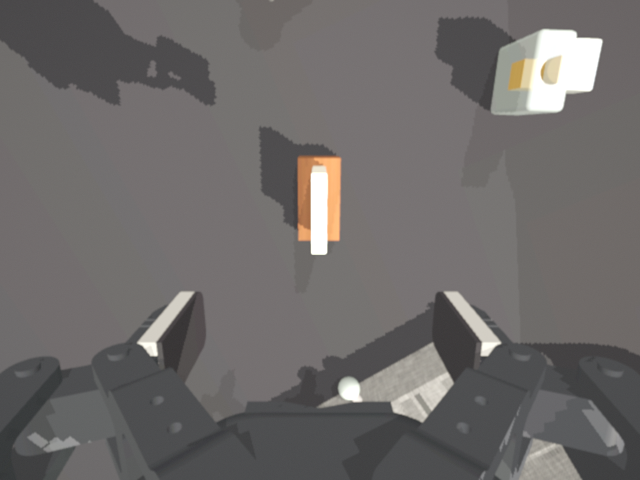

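The holder's top is at (319,210), centred and parallel to the pads. I descend and grip.

```bash
python3 -m jog '[[[0,0,0,0.4,-1,45,0],[0,0,0,0.4,-1,90,0],[0,0,0,0.4,-1,135,0],[0,0,0,0.4,-1,170,0],[0,0,0,0.4,-1,190,0]]]' 30;  python3 -m jog '[[[0,0,0,0,0,5,0],[0,0,0,0,0,8,0],[0,0,0,0,0,8,0],[0,0,0,0,0,8,120],[0,0,0,0,0,8,120]]]' 70; python3 -c "
from h import *
go((.4413,-.3546,.047),66.2)
s,f,T=wrist('w8')"
```

```text
time_s: 12.4
position: [0.4406, -0.3541, 0.058]
tool_rot: [-2.626, -1.72, 0.002]
force: [0.2, 0.7, -0.7]
finger_gap: 0.0855
time_s: 13.02
position: [0.4409, -0.3543, 0.0506]
tool_rot: [-2.627, -1.721, 0.001]
force: [0.3, -0.1, -1.5]
finger_gap: 0.0514
t 13.03 pos [ 440.9 -354.3   50.6] yaw 66.4 tilt 0.07 gap 51.4 F [ 0.3 -0.1 -1.5]
turn [-0.1 -0.   0.2] shift [-0.1  0.5  3.6]
```

View pics/w8.png

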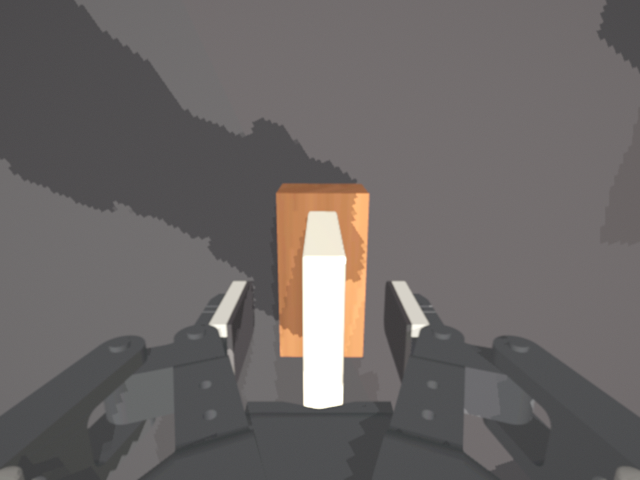

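Both pads flank the holder (column 323, pad midpoint 318). Closing.

```bash
python3 -m jog '[[[0,0,0,0,0.7,2.5,140],[0,0,0,0,0.7,2.5,180],[0,0,0,0,0.7,2.5,215],[0,0,0,0,0.7,2.5,255],[0,0,0,0,0.7,2.5,255]]]' 80; python3 -m jog '[[[0,0,0,0,0,-5,255],[0,0,0,0,0,-15,255],[0,0,0,0,0,-30,255],[0,0,0,0,0,-60,255],[0,0,0,0,0,-100,255]]]' 80; python3 -c "
from h import *
go((.4413,-.3546,.047),66.2)
s,f,T=wrist('w9')"
```

```text
time_s: 13.7
position: [0.4415, -0.3546, 0.048]
tool_rot: [-2.627, -1.72, 0.001]
force: [-0.8, -0.0, 0.4]
finger_gap: 0.0108
time_s: 14.32
position: [0.4412, -0.3544, 0.1493]
tool_rot: [-2.627, -1.72, 0.001]
force: [0.6, -0.9, -1.3]
finger_gap: 0.0115
t 14.32 pos [ 441.2 -354.4  149.3] yaw 66.4 tilt 0.13 gap 11.5 F [ 0.6 -0.9 -1.3]
turn [-0.1 -0.   0.2] shift [ -0.2   0.4 102.3]
```

View pics/w9.png

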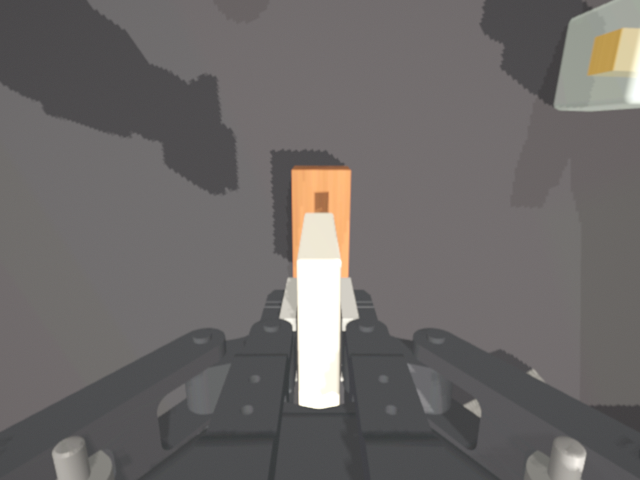

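The holder is lifted cleanly out of its stand (stand slot visible at (320,200)). I check how it sits in the fingers and go to a viewpoint just short of the rail.

```bash
cat >> h.py <<'E'
def held():
    s,f,T=wrist();W=cloud(f,T); Tt=toolT(s)
    L=(W-Tt[:3,3])@Tt[:3,:3]
    m=np.zeros((480,640),bool);m[205:410,290:350]=1
    P=L[m];P=P[~np.isnan(P[:,0])];P=P[(P[:,2]<-.03)&(abs(P[:,1])<.012)&(P[:,2]>-.06)]*1000
    print('held x',np.percentile(P[:,0],[1,50,99]),'y',np.percentile(P[:,1],[1,50,99]),'top z',np.percentile(P[:,2],[1,50,99]))
E
python3 -c "
from h import *
held()
go((.624,-.15,.22),101.4)"
```

```text
held x [-13.3447863   10.22412211  32.49472995] y [-8.9305597  -0.65902957  7.70664789] top z [-53.33679994 -46.19027761 -31.44845428]
t 14.43 pos [ 443.4 -356.9  153.5] yaw 66.4 tilt 0.39 gap 10.8 F [ 0.7 -1.  -1.1]
turn [  0.4   0.2 -35. ] shift [261.8  83.2 -66.2]
```

```bash
python3 -m jog '[[[0,0,0,5,0,-30,255],[0,0,-8,40,10,-60,255],[0,0,-18,90,26,-66,255],[0,0,-27,145,44,-66,255],[0.4,0.2,-35,200,63,-66,255]]]' 80; python3 -c "
from h import *
go((.624,-.15,.22),101.4)"
```

```text
time_s: 15.05
position: [0.5817, -0.1972, 0.2207]
tool_rot: [-1.984, -2.435, -0.002]
force: [0.0, -1.1, -0.7]
finger_gap: 0.011
t 15.05 pos [ 581.7 -197.2  220.7] yaw 101.7 tilt 0.06 gap 11.0 F [ 0.  -1.1 -0.7]
turn [ 0.  -0.   0.3] shift [37.7 51.   0.7]
```

```bash
python3 -m jog '[[[0,0,0.3,15,20,10,255],[0,0,0.3,30,40,30,255],[0,0,0.3,38,51,50,255],[0,0,0.3,38,51,60,255],[0,0,0.3,38,51,60,255]]]' 80; python3 -c "
from h import *
go((.624,-.15,.16),101.4)
s,f,T=wrist('w10');W=cloud(f,T)
P=sel(W,.56,.68,-.2,-.02,.034,.046)
P=sel(W,.38,.68,-.22,.16,.034,.046); print('display',len(P),rect(P),np.median(P[:,2]))
for o in place_of('rail_mouth','wrist')[:2]: print(o['p'],o['point'],atz(f,o['point'],.04,T))
np.save('f10.npy',f['pixels']);np.save('T10.npy',T)"
```

```text
time_s: 15.68
position: [0.6226, -0.1512, 0.1596]
tool_rot: [-1.993, -2.427, 0.002]
force: [-0.0, -0.2, -0.5]
finger_gap: 0.0114
t 15.68 pos [ 622.6 -151.2  159.6] yaw 101.2 tilt 0.11 gap 11.4 F [-0.  -0.2 -0.5]
turn [-0.1 -0.  -0.2] shift [ 0.9  1.7 -0.4]
display 46478 (array([540.2, -92. ]), array([168. , 138.1]), 11.3) 0.040379630525353205
0.82 [320.7, 134.8] [ 0.61032008 -0.08952006  0.04      ]
```

View pics/w10.png

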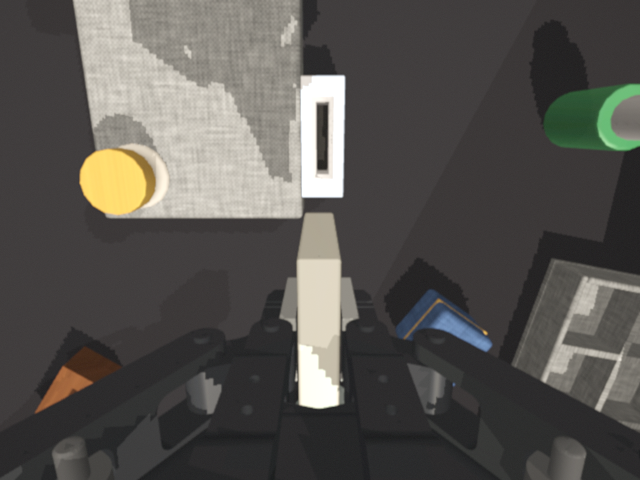

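The rail's white top spans about (301..344, 76..196), with the slot mouth at about (315..333, 98..178), just ahead of the held holder. I'll compute the rail outline and slot accurately.

```bash
python3 - <<'E'
from h import *
s,f,T=wrist()
g=f["pixels"]; hsv=cv2.cvtColor(g,cv2.COLOR_BGR2HSV)
sub=cv2.resize(g[60:210,280:360],None,fx=5,fy=4,interpolation=cv2.INTER_NEAREST)
cv2.imwrite("pics/rail.png",sub[:600])
m=np.zeros((480,640),np.uint8); m[60:212,296:352]=(g[60:212,296:352].min(2)>205).astype(np.uint8)
c=max(cv2.findContours(m,cv2.RETR_EXTERNAL,cv2.CHAIN_APPROX_NONE)[0],key=cv2.contourArea)
rr=cv2.minAreaRect(c);print("rail px",rr)
W=np.array([atz(f,p,.04,T)[:2]*1000 for p in c[:,0,:].astype(float)],np.float32);print("rail world",cv2.minAreaRect(W))
m2=np.zeros_like(m);m2[90:190,305:342]=(g[90:190,305:342].min(2)<100);
c2=max(cv2.findContours(m2,cv2.RETR_EXTERNAL,cv2.CHAIN_APPROX_NONE)[0],key=cv2.contourArea);print("dark",cv2.boundingRect(c2))
W=np.array([atz(f,p,.037,T)[:2]*1000 for p in c2[:,0,:].astype(float)],np.float32);print("slot world",cv2.minAreaRect(W))
m3=m.copy(); cc,h=cv2.findContours(m,cv2.RETR_CCOMP,cv2.CHAIN_APPROX_NONE)
for k in range(len(cc)):
    if h[0][k][3]>=0 and cv2.contourArea(cc[k])>100:
        W=np.array([atz(f,p,.04,T)[:2]*1000 for p in cc[k][:,0,:].astype(float)],np.float32);print("mouth",cv2.boundingRect(cc[k]),cv2.minAreaRect(W))
# depth based rail
D=cloud(f,T); P=sel(D,.58,.66,-.15,-.03,.037,.044)
a=np.radians(11.4); ex=np.array([np.cos(a),np.sin(a)]);ey=np.array([-ex[1],ex[0]])
u=P[:,:2]@ex*1000;v=P[:,:2]@ey*1000
E
true
```

```text
rail px ((320.4999694824219, 135.49998474121094), (42.99999237060547, 118.99998474121094), 0.0)
rail world ((611.6764526367188, -91.72418212890625), (28.506168365478516, 77.5450210571289), 11.20644760131836)
dark (315, 104, 11, 65)
slot world ((611.48291015625, -91.03479766845703), (6.93493127822876, 42.144832611083984), 11.263211250305176)
mouth (313, 100, 16, 77) ((611.9960327148438, -92.39228057861328), (9.952041625976562, 49.660892486572266), 11.037420272827148)
```

View pics/rail.png

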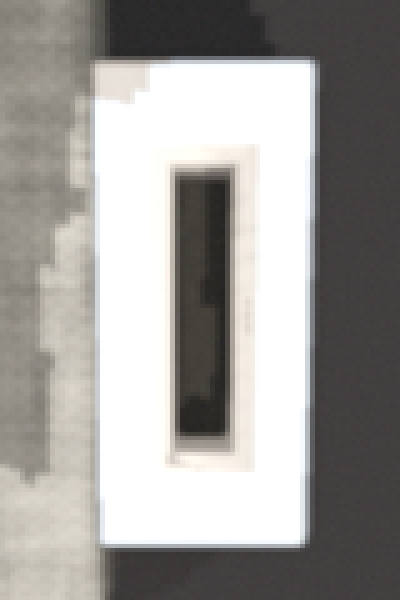

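The rail outline fits 28.5 x 77.5 mm (expected 28 x 78), centred at (0.6118, -0.0917) with yaw 11.2°. The slot and mouth agree to within 1 mm. I move above it with the tongue 10 mm clear.

```bash
python3 -c "
from h import *
go((.6121,-.0917,.090),101.3)"
```

```text
t 15.82 pos [ 623.8 -151.1  161.7] yaw 101.2 tilt 0.1 gap 11.0 F [ 0.4  0.1 -0.5]
turn [ 0.1  0.  -0.1] shift [60.6 -0.  71.7]
```

```bash
python3 -m jog '[[[0,0,-0.1,25,0,10,255],[0,0,-0.1,50,0,25,255],[0,0,-0.1,60.6,0,50,255],[0.1,0,-0.1,60.6,0,65,255],[0.1,0,-0.1,60.6,0,70,255]]]' 80; python3 -c "
from h import *
go((.6121,-.0917,.090),101.3)
wrist('w11')
f=grab_frame('scene');cv2.imwrite('pics/s11.png',cv2.resize(f['pixels'][220:360,240:400],None,fx=4,fy=4,interpolation=cv2.INTER_CUBIC))"
```

```text
time_s: 16.45
position: [0.6119, -0.0928, 0.0914]
tool_rot: [1.993, 2.429, -0.001]
force: [-0.5, 0.6, -0.2]
finger_gap: 0.0111
t 16.45 pos [611.9 -92.8  91.4] yaw 101.3 tilt 0.04 gap 11.1 F [-0.5  0.6 -0.2]
turn [-0.  0. -0.] shift [1.1 0.5 1.4]
```

View pics/w11.png

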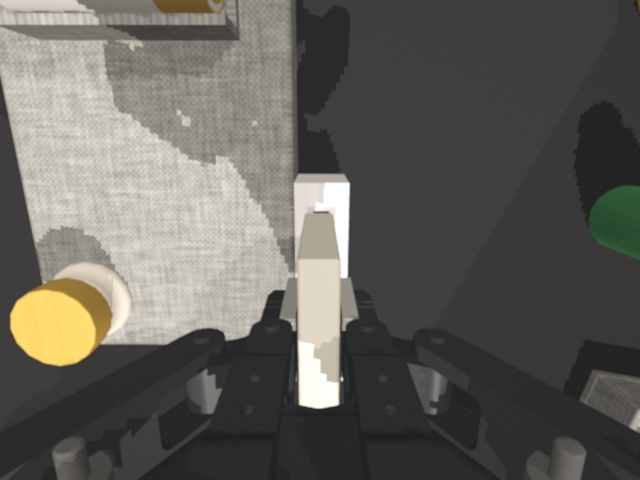

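View pics/s11.png

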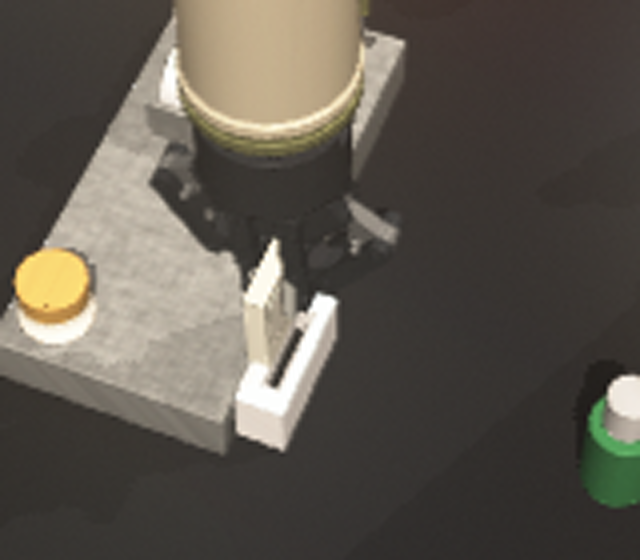

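The rail's centre is at column 321.5 and the holder's at 319, about 1 mm off. I correct by +0.8 mm in tool y and ease the tongue into the mouth.

```bash
python3 -m jog '[[[0,0,0,1,0.8,4,255],[0,0,0,1,0.8,9,255],[0,0,0,1,0.8,14,255],[0,0,0,1,0.8,18,255],[0,0,0,1,0.8,20,255]]]' 80; python3 -c "
from h import *
go((.6125,-.0917,.0540),101.3)"
```

```text
time_s: 17.18
position: [0.6126, -0.0919, 0.0715]
tool_rot: [1.993, 2.428, -0.001]
force: [0.0, -0.2, -0.8]
finger_gap: 0.0113
t 17.18 pos [612.6 -91.9  71.5] yaw 101.2 tilt 0.04 gap 11.3 F [ 0.  -0.2 -0.8]
turn [-0.   0.  -0.1] shift [ 0.2 -0.  17.5]
```

The tongue is about 6.5 mm inside the slot with no side force. Pressing on.

```bash
python3 -m jog '[[[0,0,0,0,0,3,255],[0,0,0,0,0,6,255],[0,0,0,0,0,9,255],[0,0,0,0,0,12,255],[0,0,0,0,0,14,255]]]' 80; python3 -c "
from h import *
go((.6125,-.0917,.0540),101.3)"
```

```text
time_s: 17.8
position: [0.6127, -0.0919, 0.0578]
tool_rot: [1.993, 2.428, -0.001]
force: [-1.7, 0.7, 6.4]
finger_gap: 0.0111
t 17.8 pos [612.7 -91.9  57.8] yaw 101.2 tilt 0.03 gap 11.1 F [-1.7  0.7  6.4]
turn [-0.   0.  -0.1] shift [ 0.3 -0.1  3.8]
```

The spring reads 6.4 N at about 20 mm depth, as expected. I push to the shoulder stop.

```bash
python3 -m jog '[[[0,0,0,0,0,1.5,255],[0,0,0,0,0,3,255],[0,0,0,0,0,4,255],[0,0,0,0,0,4.5,255],[0,0,0,0,0,5,255]]]' 80; python3 -c "
from h import *
go((.6125,-.0917,.0540),101.3)
wrist('w12')
held()
f=grab_frame('scene');cv2.imwrite('pics/s12.png',cv2.resize(f['pixels'][220:360,240:400],None,fx=4,fy=4,interpolation=cv2.INTER_CUBIC));go((.6125,-.0917,.0540),101.3)"
```

```text
time_s: 18.42
position: [0.6127, -0.092, 0.0539]
tool_rot: [1.993, 2.428, 0.0]
force: [-7.5, 1.5, 15.7]
finger_gap: 0.0107
t 18.43 pos [612.7 -92.   53.9] yaw 101.2 tilt 0.02 gap 10.7 F [-7.5  1.5 15.7]
turn [ 0.   0.  -0.1] shift [ 0.3 -0.2 -0.1]
held x [-12.8148984   10.78027899  33.07093544] y [-9.1471569  -0.88409776  7.45647072] top z [-53.42255512 -46.16855218 -31.52105381]
t 18.57 pos [612.7 -92.   53.9] yaw 101.2 tilt 0.02 gap 10.9 F [-6.   1.2 13.1]
turn [ 0.   0.  -0.1] shift [ 0.3 -0.2 -0.1]
```

View pics/w12.png

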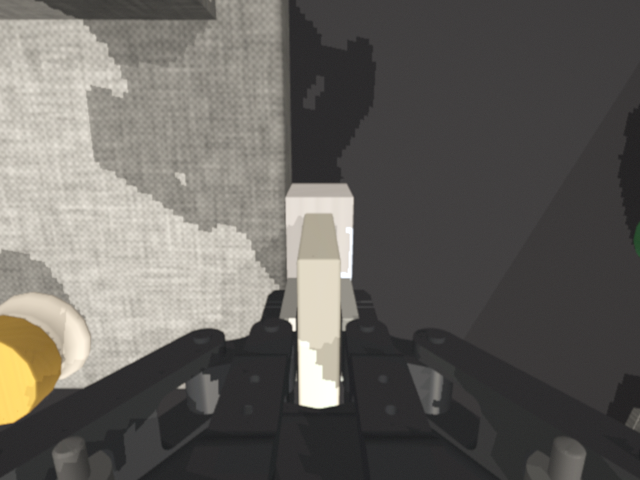

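View pics/s12.png

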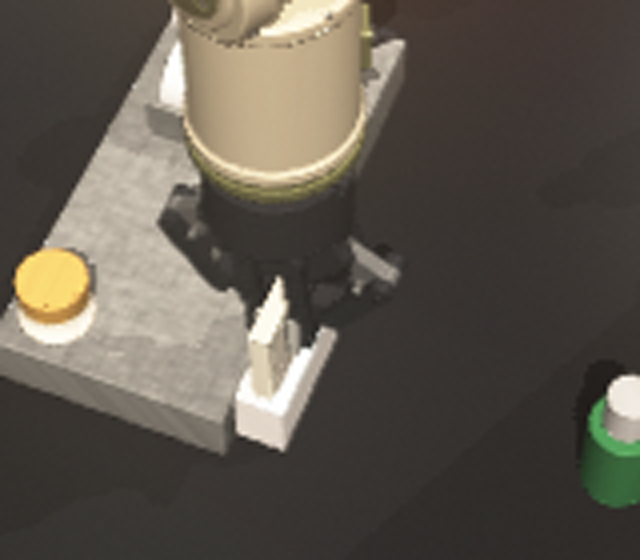

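The shoulders sit flush on the rail, and the force jumped past the spring's 8 N to 15.7 N at the stop. Grip and height are unchanged (block top 46 mm above TCP). A last press keeps it home while I check the tin.

```bash
python3 -m jog '[[[0,0,0,0,-0.2,1,255],[0,0,0,0,-0.2,1.2,255],[0,0,0,0,-0.2,1.2,255],[0,0,0,0,-0.2,1.2,255],[0,0,0,0,-0.2,1.2,255]]]' 80; python3 -c "
from h import *
go((.6125,-.0917,.0540),101.3);held()
for cam in ('top','scene'):
    f=grab_frame(cam);W=cloud(f);P=sel(W,.42,.58,-.0,.13,.108,.14)
    if len(P)>5:print(cam,len(P),rect(P),np.percentile(P[:,2],98))
    cv2.imwrite(f'pics/{cam}13.png',f['pixels'])
go((.6125,-.0917,.0540),101.3)"
```

```text
time_s: 19.2
position: [0.6127, -0.0919, 0.054]
tool_rot: [1.993, 2.428, 0.002]
force: [-5.1, 1.1, 12.2]
finger_gap: 0.0111
t 19.2 pos [612.7 -91.9  54. ] yaw 101.2 tilt 0.08 gap 11.1 F [-5.1  1.1 12.2]
turn [ 0.1 -0.  -0.1] shift [ 0.3 -0.2 -0. ]
held x [-12.86884273  10.78076587  33.11094095] y [-9.14379235 -0.8846747   7.46890074] top z [-53.40817572 -46.14793511 -31.33010614]
top 638 (array([500.5,  48.6]), array([80.4, 49.4]), 11.4) 0.13570663034903763
t 19.35 pos [612.7 -92.   54. ] yaw 101.2 tilt 0.07 gap 11.4 F [-5.3  1.9 12.3]
turn [ 0.1 -0.  -0.1] shift [ 0.3 -0.2 -0. ]
```

View pics/top13.png

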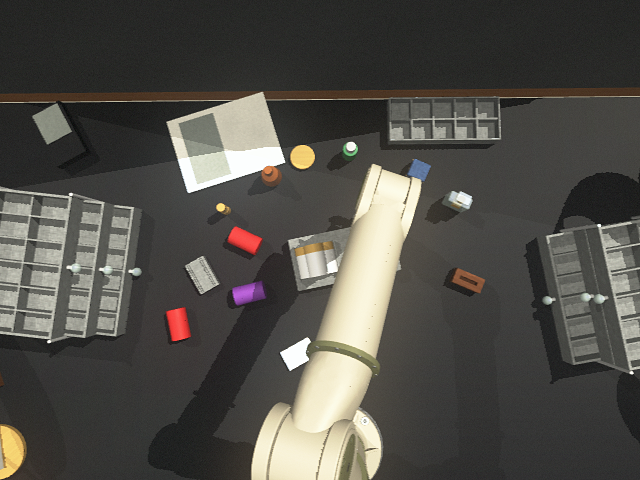

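View pics/scene13.png

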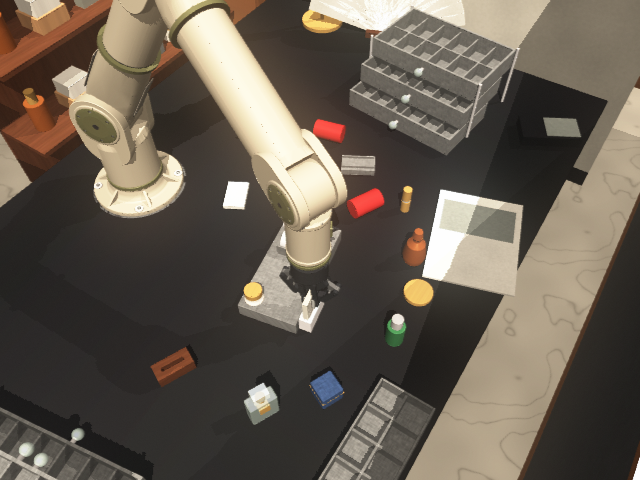

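The tin rests at (0.5005, 0.0486), yaw 11.4°. The bystanders stand where they were, and both the rest and the stand are empty. A steady 12 N presses the holder home, so I hand in.

```bash
python3 -c "
from workcell import r
print(r.hand_in()); s=r.state(); print(s['time_s'],s['position'],s['force'],s['finger_gap'])"
```

```text
the job is handed in; nothing more can be done
None
the job is handed in; nothing more can be done
```

The display is finished and handed in at about 19.4 s of the 64 s allowed. The hand-in reports no verdict.

- **Tin:** the third tin lies saddled on the two in the bay and let go. My last top view put it at (0.5005, 0.0486), yaw 11.4°, against a target of about (0.4997, 0.0486) at 11.4°. Its top read about 0.136 m where 0.133 m is expected; the depth readings run 1 to 3 mm high.
- **Holder:** it stands in the rail with its shoulders flush, still gripped with an 80 N grip setting. The block centre works out at about 70 mm above the counter, with under 0.1° tilt. The arm is still pressing at about 12 N, more than the spring's 8 N.
- **Disagreements:** a sideways force of about 5 N remains at the rail. The rail's position differed by 1 to 2 mm between cameras, and I used the wrist camera's value. The tongue went in without resistance.
- **Everything else:** all the bystanders visible in the last pictures stand where they were. No check failed.

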